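# Index the dowelling-jig turret and lock it

## Task

Get the dowelling jig ready for the big dowels: push the turret round by its upright thumb tabs, click by click, until the widest drill bush has clicked in at the pointer. Then push the lock lever by its upright pin, toward the robot's side of the rail, until it is against its stop. Leave the disc seated on the jig, not lifted, and leave the other things on the bench where they are.

Things in the scene. Friction and masses are not known exactly. Their poses are not given: they have to be found in the camera images.
- jig: Grey turret dowelling jig clamped astride a pine rail, all fixed. Origin on the bench, below the turret's vertical axis; at yaw 0 its axes are the world's, so -x is the robot's side. Rail 45 mm wide, 70 high, along y from -190 to +200 mm; wooden handscrew clamp on its +y end, 44 mm high, y +110 to +330, handles to 150 mm either side. Pointer on the disc's +y side, lock lever on its -y side.
- turret (a joint): Turret angle about the jig's z, rad, anticlockwise from above positive, can go round and round (stops at -12 and +18). 0 or any whole turn: widest bush at the pointer. Clicks in every 72 deg (sprung roller); 3 to 4 N sideways on a tab moves it; let go over 8 deg past halfway it snaps on to the next click by itself. Starts on any click but the wanted one, or stuck halfway between two clicks.
- turret_lift (a joint): Height in m by which the disc has been lifted off its seat on the spindle: 0 seated, up to 0.03.
- lock_lever (a joint): Lock lever's angle about its vertical pivot, rad. 0: open, pointing along the jig's -y, away from the turret. Grows clockwise from above as the pin swings toward the jig's -x; 1.5: against its stop, locked, pointing along -x. Stays where left; about 1.3 N sideways on the pin moves it. Starts at 0 to 0.35.
- turret_top (a point): Centre of the flat top of the aluminium disc, on the turret's axis, 104 mm above the bench. Disc 100 mm across, 12 mm thick.
- wide_bush (a point): Top centre of the widest of five steel bushes, 28 mm from the axis, 108 mm above the bench. Bushes stand 4 mm proud of the disc, 72 deg apart, anticlockwise from above: 20, 12, 10, 8, 6 mm bore; 28, 19, 16, 13, 10.5 mm across.
- index_point (a point): Fixed point where the widest bush's centre must come; jig frame x 0, y +28 mm, 108 mm above the bench. The pointer, a steel bar 8 mm wide with a pointed tip, aims at it from y +88 to +56 mm, top 105 mm above the bench.
- tab (a point): Top centre of the thumb tab 36 deg anticlockwise of the widest bush. Five like it stand on the disc, midway between the bushes, 72 deg apart: upright plates, middle 46 mm from the axis, 16 mm long radially, 8 mm thick, from 104 to 129.5 mm above the bench.
- lever_pivot (a point): The lever's pivot, jig frame x 0, y -72 mm, at the top of the lever bar, 114 mm above the bench.
- lever_pin (a point): Top centre of the black upright pin at the lever's end, 80 mm from the pivot; round, 12 to 18 mm across, from 104 to 138 mm above the bench; the lever bar, 14 mm wide, tops out 113 mm above the bench.
- dowel_a: Not part of the job: beech dowel pin, 20 mm across, 60 mm tall, standing on end near the jig; origin at its foot
- dowel_b: Not part of the job: the second dowel pin, as dowel_a
- chisel: Not part of the job: a bench chisel 240 mm long lying on the bench beyond the rail
- square: Not part of the job: try square lying flat, stock 110 mm, blade 150 mm, 18 mm high
- glue: Not part of the job: white glue bottle standing beyond the rail, 60 mm across, 150 mm tall
- plane: Not part of the job: steel bench plane, 250 x 62 mm, about 120 mm tall, on the right of the bench
- gauge: Not part of the job: wooden marking gauge, 200 mm long, 64 mm tall, lying on the left of the bench

How it is judged (in metres and radians):
On the way, in this order (a step that is already met when the one before it is completed fails the run):
1. the widest bush has clicked in at the pointer while the lock lever is still open (horizontal distance between wide_bush and index_point below 0.003 m and value of joint lock_lever below 0.6 rad), for 0.2 s.
2. the lock lever is pushed against its stop (value of joint lock_lever above 1.4 rad), for 0.2 s.
At the end, for the whole second after the job is handed in: The widest bush's centre is within 3 mm (level) of the index point, the lock lever is past 1.4 rad (stop at 1.5), the disc is seated (lifted less than 3 mm), and disc and lever are at rest (horizontal distance between wide_bush and index_point below 0.003 m and value of joint lock_lever above 1.4 rad and value of joint turret_lift below 0.003 m and velocity of joint turret between -0.1 and 0.1 rad/s and velocity of joint lock_lever between -0.1 and 0.1 rad/s); the robot touches nothing.
It fails at once if the turret disc is lifted more than 6 mm off its seat (value of joint turret_lift above 0.006 m).
It fails at once if another thing on the bench is moved more than 30 mm (distance of any of dowel_a, dowel_b, chisel, square, glue, plane, gauge from where it was at the start of the episode above 0.03 m).
It also fails if it takes over 67 s, if anything falls off the work surface, if the arm or the gripper's body presses on something with over 40 N, if the wrist force passes 120 N, or if a joint passes its speed limit or range.

## Robot

A 6-joint arm with a two-finger parallel gripper is mounted at the origin on the work surface. World frame = base frame: x ahead of the robot, y to its left, z up, the work surface at z = 0. Lengths are in m, angles in degrees, forces in N, time in s.
With the tool pointing down it reaches from about 0.375 to 0.975 m from the base axis. Payload 3.8 kg.
Tool frame: the origin (TCP) lies at the very end of the fingers, on their centre line; the grasp point (between the pads) lies 19 mm behind it; y points along the fingers, z is the direction in which the jaws open and shut, and the axes are right-handed (so a half turn about y gives the same grasp; the last joint's range is limited). The gripper opens to 88 mm and grips with 3 to 60 N. Pads are 18 mm wide; open, the fingers measure 123 mm over their backs; the gripper's body (75 mm by 187 mm) begins 45 mm behind the grasp point.
Start: joints at [71.052, 15.12, 91.902, -0, 72.978, -2.114], TCP at [0.195, 0.646, 0.239] pointing down, gripper open.
Joint ranges: [-150.88, 150.88], [-54.13, 125.18], [17.81, 147.31], [-75.09, 255.09], [0, 152.58], [-146.25, 146.25]. Speed limits (degrees/s): [147.25, 147.25, 180, 180, 180, 180].

## Interface

Orientations are given as [roll, pitch, yaw] about the fixed x, y, z axes, in that order (R = Rz(yaw) Ry(pitch) Rx(roll)).
In Python, from bench import manip, imaging, ticket gives the robot as it stands.
- The arm moves only by the shell command python3 -m inch 'ROWS' [OPENING]. ROWS is JSON, a list that holds one entry, the list of rows, each a list of 4 numbers: the shift along the world's x, y, z in units of 0.15 m (1.0 is 0.15 m), then the turn about the world's z in units of 90 degrees (1.0 is 90 degrees). In form: [[[dx, dy, dz, twist], ...]]. A call has 1 to 8 rows; each row shifts and turns the commanded pose from where the row before left it; what a row does not reach is not made up. A row lasts 1/8 s, in which the tool goes at most 62.5 mm and 10.7 degrees, less where a joint would pass 70% of its speed; a pose out of reach is approached as far as the arm can. A call with a number of a shift or a turn outside -1 to 1 is refused whole. A call with a gripper value outside its range is refused whole. OPENING is the opening, from -1 (shut) to 1 (fully open), set as the call begins (- or left out, the last holds). The fingers move at their own pace and stop on an object; the grip force is fixed at half the most. Time passes only in rows, so rows that do not move let the fingers close. It gives the time, the measured TCP pose, the force and the opening at its end, in the units of the state.
- manip.read_state(): the state, without advancing time (a new reading comes with each control period).
- imaging.read_camera(name): name is "side" or "top" or "wrist"; returns a dict with "color" (384x512x3 uint8, blue, green, red), "z_map" (384x512 float32, m along the optical axis (not along the pixel's ray), 0 where there is no reading), "fx", "fy", "cx", "cy" (pixels), "extrinsics" (4x4, takes a point from world to camera coordinates). Camera axes: x right, y up, looking along -z (the intrinsics and any distortion apply to the point x, -y, -z); pixel columns grow to the right and rows downward; lengths in m; the calibration is good to about 2 mm. The wrist camera is an equidistant fisheye: a pixel r from the principal point sees the ray r / f radians off the axis. A picture is of the moment at which its call begins.
- ticket.hand_in(): hands the job in, once; it reports no verdict.
The state is a dict: "t": time; "joints": joint angles; "qd": joint speeds; "joint_efforts": joint torques, N m; "position": TCP position; "orientation": TCP orientation; "force": force on the tool from outside, world axes, zero at the start; "ft_torque": the same for the moment, N m; "finger_gap": finger opening in m.
Only numpy, scipy, OpenCV 4.12 (cv2) and the standard library are available. Lean on these libraries where they do the work, as an engineer would, in place of code of your own. Each camera call takes 0.05 s, during which the arm holds its last target. There are 200 camera calls.

## Working session

There is one attempt and no reset: what is moved stays moved. The work goes in short steps, Python scripts to look and compute and a shell command to move; the robot and the scene stay as the last step left them, time stands still between calls to the robot, and variables do not carry over. Pictures are saved under pics/ and viewed, about 8 in all and at most 12, crops included, and the job is handed in when it is done.

```bash
mkdir -p pics; cat > h.py <<'E'
import numpy as np, cv2
from bench import manip, imaging, ticket
def grab(n,f=None):
    c=imaging.read_camera(n)
    if f: cv2.imwrite('pics/'+f,c['color'])
    return c
def ray(c,u,v):
    E=np.array(c['extrinsics']);R=E[:3,:3];o=-R.T@E[:3,3]
    d=np.array([(u-c['cx'])/c['fx'],-(v-c['cy'])/c['fy'],-1.0])
    return o,R.T@d
def onz(c,u,v,z):
    o,d=ray(c,u,v); return o+d*(z-o[2])/d[2]
def cloud(c):
    E=np.array(c['extrinsics']);R=E[:3,:3];z=c['z_map']
    v,u=np.mgrid[:z.shape[0],:z.shape[1]]
    p=np.stack([(u-c['cx'])/c['fx']*z,-(v-c['cy'])/c['fy']*z,-z],-1)
    return (p-E[:3,3])@R
def proj(c,P):
    E=np.array(c['extrinsics']);q=E[:3,:3]@np.array(P)+E[:3,3]
    return c['cx']+c['fx']*q[0]/-q[2], c['cy']-c['fy']*q[1]/-q[2]
E
python3 - <<'E'
from h import *
s=manip.read_state();print(s)
a=grab('top');b=grab('side')
print(a['fx'],a['cx'],a['cy'],np.round(a['extrinsics'],3).tolist(), 'side',b['fx'],np.round(b['extrinsics'],3).tolist())
cv2.imwrite('pics/top1.png',a['color']);cv2.imwrite('pics/side1.png',b['color'])
E
```

```text
{'t': 0.0, 'joints': array([ 7.10537900e+01,  1.51709201e+01,  9.19794657e+01,  4.48408010e-04,
        7.29759882e+01, -2.11524022e+00]), 'qd': array([ 0.01959617, -0.03985392, -0.00962985, -0.00529056, -0.05010516,
        0.02117293]), 'joint_efforts': array([-3.04519726e-04, -5.02128339e+01, -3.56861079e+01,  7.27038598e-02,
        2.94082984e-02, -1.77043025e-04]), 'position': array([0.19523246, 0.64542884, 0.23738412]), 'orientation': array([-9.01262721e+01,  5.09257816e-03, -1.68311072e+01]), 'force': array([0.34743571, 0.13801175, 0.46995833]), 'ft_torque': array([ 0.00920775, -0.01052677,  0.02173025]), 'finger_gap': 0.08827247950193581}
453.70577779504873 257.9880590524046 190.43391079258748 [[0.023, -1.0, 0.013, -0.01], [0.991, 0.024, 0.131, -0.615], [-0.131, 0.01, 0.991, -1.371], [0.0, 0.0, 0.0, 1.0]] side 377.009985514047 [[0.842, -0.539, 0.005, -0.49], [0.363, 0.573, 0.735, -0.3], [-0.399, -0.617, 0.679, -0.951], [0.0, 0.0, 0.0, 1.0]]
```

View pics/top1.png

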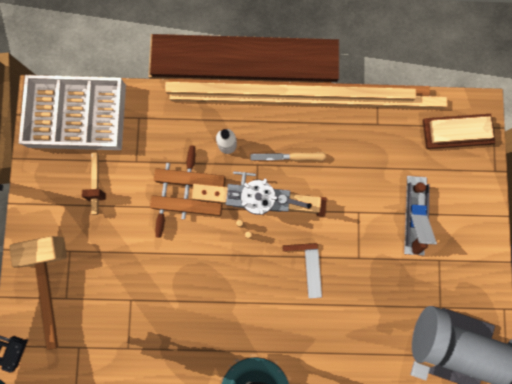

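View pics/side1.png

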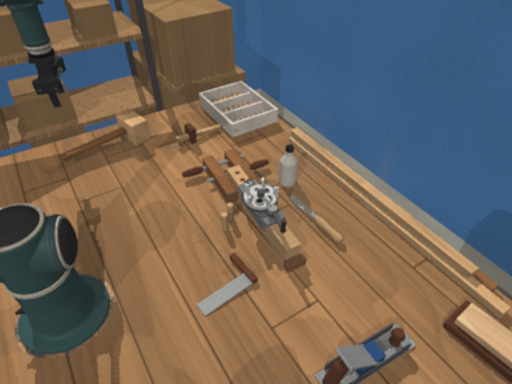

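The top view shows the turret at about (258,196), the pointer to its left (+y) and the lever pin near (308,206). Dowels stand near (240,222) and (249,235). I'll enlarge this area.

```bash
python3 - <<'E'
from h import *
a=grab('top');b=grab('side')
x=cv2.resize(a['color'][160:245,205:335],None,fx=6,fy=6,interpolation=cv2.INTER_CUBIC)
cv2.imwrite('pics/top2.png',x)
P=cloud(a)
for (u,v) in [(258,196),(258,190),(308,206),(240,222),(249,235),(210,195),(320,205)]: print((u,v),np.round(P[v,u],3))
# disc: points with z 95..115
m=((P[...,2]>.098)&(P[...,2]<.112)); m[:160]=0;m[250:]=0;m[:,:200]=0;m[:,340:]=0
print(m.sum(),P[m].mean(0))
q=onz(a,258,196,.104);print('axis',q)
# rail direction from top z~70mm
r=((P[...,2]>.063)&(P[...,2]<.075)); r[:160]=0;r[250:]=0;r[:,:285]=0;r[:,340:]=0
print(r.sum(),P[r].mean(0),P[r].min(0),P[r].max(0))
E
```

```text
(258, 196) [0.588 0.005 0.123]
(258, 190) [0.608 0.005 0.104]
(308, 206) [ 0.561 -0.14   0.137]
(240, 222) [0.515 0.057 0.054]
(249, 235) [0.476 0.029 0.061]
(210, 195) [0.594 0.15  0.073]
(320, 205) [ 0.575 -0.19   0.033]
883 [ 0.58787361 -0.00160348  0.10438953]
axis [0.5904335  0.00487988 0.104     ]
328 [ 0.57786576 -0.13908405  0.06919787] [ 0.5503417  -0.18205036  0.06317924] [ 0.60322277 -0.0779719   0.07467201]
```

View pics/top2.png

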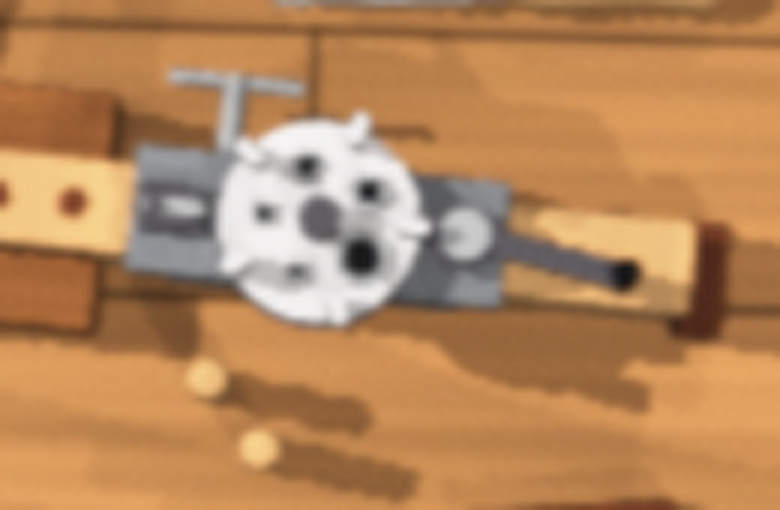

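```bash
python3 - <<'E'
from h import *
a=grab('top')
f=lambda x,y,z:onz(a,205+(x-2.5)/6,160+(y-2.5)/6,z)[:2]
hsv=cv2.cvtColor(a['color'],cv2.COLOR_BGR2HSV)
P=cloud(a)
m=((hsv[...,2]>190)&(hsv[...,1]<40)&(P[...,2]>.09)).astype(np.uint8)
n,l,st,ce=cv2.connectedComponentsWithStats(m);i=[k for k in range(1,n) if l[196,258]==k or st[k,4]>300];print(st[i],ce[i])
C=f(320,219,.104);ptr=f(183,207,.105);piv=f(465,234,.114);pin=f(625,274,.138)
yaw=np.degrees(np.arctan2(*( -(ptr-piv)[0],(ptr-piv)[1])))
print('C',C,'ptr',ptr,'piv',piv,'pin',pin,'yaw',yaw,np.linalg.norm(piv-C))
R=np.array([[np.cos(np.radians(yaw)),-np.sin(np.radians(yaw))],[np.sin(np.radians(yaw)),np.cos(np.radians(yaw))]])
for n_,x,y,z in [('wide',360,257,.106),('12',370,190,.106),('10',308,165,.106),('8',265,212,.106),('6',297,270,.106),('t',360,125,.1295),('t',250,150,.1295),('t',235,262,.1295),('t',340,312,.125),('t',420,228,.125)]:
    d=R.T@(f(x,y,z)-C); print(n_,np.round(d*1e3),np.degrees(np.arctan2(-d[0],d[1])))
d=R.T@(pin-piv);print('lever',np.linalg.norm(d),np.degrees(np.arctan2(-d[0],-d[1])))
# pin and tabs by height
for lo,hi in((.12,.145),):
    k=((P[...,2]>lo)&(P[...,2]<hi)).astype(np.uint8);k[:160]=0;k[250:]=0;k[:,:200]=0;k[:,340:]=0
    n,l,st,ce=cv2.connectedComponentsWithStats(k)
    for j in range(1,n):
        if st[j,4]>=2:
            p=P[l==j].mean(0);d=R.T@(p[:2]-C);print(st[j,4],np.round(p,3),np.round(d*1e3),np.degrees(np.arctan2(-d[0],d[1])))
E
```

```text
[[241 179  35  35 624]] [[256.43269231 195.70032051]]
C [0.5901788  0.00512132] ptr [0.59439978 0.07289808] piv [ 0.58328458 -0.06604777] pin [ 0.56300286 -0.14181981] yaw -4.573727402057968 0.07150222854010925
wide [-17. -22.] 141.78323016160002
12 [ 17. -23.] -144.17461779548248
10 [26.  9.] -71.52708862681236
8 [ 0. 27.] -0.8519521744289452
6 [-27.   9.] 71.90584985633063
t [ 45. -15.] -108.11367338896704
t [27. 37.] -35.91014899625077
t [-28.  39.] 35.99632312175727
t [-47. -14.] 107.007856032093
t [ -2. -49.] 177.81565346566828
lever 0.07843947101336057 10.411218583459274
17 [ 0.631 -0.011  0.128] [ 41. -12.] -106.72142853380127
15 [0.619 0.042 0.127] [26. 39.] -33.55500456281542
35 [0.589 0.007 0.123] [-1.  2.] 33.44751250886138
15 [ 0.585 -0.039  0.127] [ -1. -44.] 178.05286727809533
17 [0.566 0.046 0.128] [-28.  39.] 35.49121403783341
19 [ 0.564 -0.142  0.135] [ -14. -149.] 174.4703383182023
15 [ 0.544 -0.003  0.129] [-45. -12.] 104.99134795576153
```

Turret sits on the +144° click, so it needs two clockwise clicks. The lever is at about 10°. I'll travel there with the fingers shut and use them as a pusher.

```bash
python3 -m inch '[[[0.15,-0.283,0,-0.0165],[0.15,-0.283,0,-0.0165],[0.15,-0.283,0,-0.0165],[0.15,-0.283,0,-0.0165],[0.15,-0.283,0,-0.0165],[0.15,-0.283,0,-0.0165],[0.15,-0.283,0,-0.0165],[0.15,-0.283,0,-0.0165]]]' -1
python3 -m inch '[[[0.15,-0.283,0,-0.0165],[0.15,-0.283,0,-0.0165],[0.15,-0.283,0,-0.0165],[0.15,-0.283,0,-0.0165],[0.15,-0.283,0,-0.0165],[0.15,-0.283,0,-0.0165],[0.15,-0.283,0,-0.0165],[0.15,-0.283,0,-0.0165]]]'
python3 -m inch '[[[0,0,0,0],[0,0,0,0]]]'
```

```text
t: 1.25
position: [0.376, 0.305, 0.2389]
orientation: [-90.0, -0.0, -28.7]
force: [0.5, 0.4, -0.5]
finger_gap: 0.01
t: 2.25
position: [0.556, -0.0346, 0.2388]
orientation: [-90.0, -0.0, -40.7]
force: [-0.0, 1.8, -0.8]
finger_gap: 0.0006
t: 2.5
position: [0.555, -0.033, 0.2384]
orientation: [-90.0, 0.1, -40.6]
force: [0.0, 0.0, -0.3]
finger_gap: 0.0002
```

```bash
python3 -m inch '[[[0,0,-0.22,0],[0,0,-0.22,0],[0,0,-0.2,0],[0,0,0,0]]]'
python3 - <<'E'
from h import *
w=grab('wrist');b=grab('side')
s=cv2.resize(b['color'][130:280,190:330],None,fx=3.5,fy=3.5,interpolation=cv2.INTER_CUBIC)[:384]
cv2.imwrite('pics/w1.png',cv2.resize(np.hstack([w['color'],np.pad(s,((0,384-s.shape[0]),(0,0),(0,0)))]),(800,306)))
E
```

```text
t: 3.0
position: [0.5525, -0.0315, 0.1401]
orientation: [-90.2, 0.3, -40.5]
force: [-0.6, -0.5, -0.1]
finger_gap: 0.0004
```

View pics/w1.png

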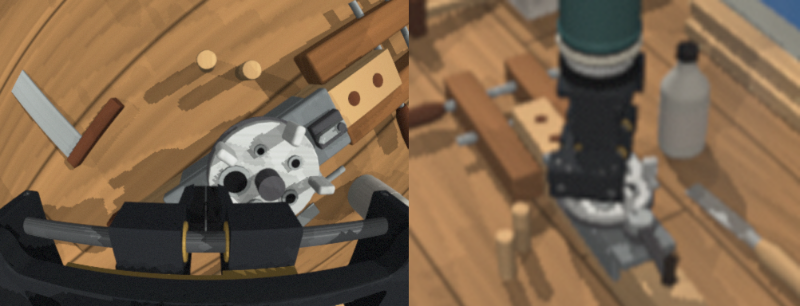

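The wrist view shows the fingertips over the gap between the tabs at 108° and 180°, with the wide bush at (235,180) in the picture. The spot is clear, so I'll descend and work out the arc.

```bash
python3 -m inch '[[[0,0,-0.085,0],[0,0,-0.085,0],[0,0,0,0]]]'
python3 - <<'E'
from h import *
s=manip.read_state();p=s['position'];C=np.array([.590,.005]);d=p[:2]-C
b=np.degrees(np.arctan2(-d[0],d[1]));print(p,np.hypot(*d),b)
for q in (98,80,62):pass
prev=p[:2]
for q in np.radians(np.linspace(b,61,9)[1:]):
    n=C+.051*np.array([-np.sin(q),np.cos(q)]);print(np.round((n-prev)/.15,3));prev=n
print((61-b)/8/90)
E
```

```text
t: 3.48
position: [0.5544, -0.0331, 0.1158]
orientation: [-90.1, 0.1, -40.6]
force: [-0.4, -0.4, 0.2]
finger_gap: 0.0003
[ 0.55436489 -0.03305016  0.11582149] 0.05213133475063718 136.87720819448373
[-0.033  0.047]
[-0.03   0.047]
[-0.022  0.052]
[-0.013  0.055]
[-0.004  0.056]
[0.005 0.056]
[0.014 0.054]
[0.023 0.051]
-0.1053850113812274
```

```bash
python3 -m inch '[[[-0.017,0.023,0,-0.053],[-0.016,0.024,0,-0.053],[-0.015,0.024,0,-0.053],[-0.014,0.024,0,-0.053],[-0.012,0.026,0,-0.053],[-0.01,0.026,0,-0.053],[-0.007,0.027,0,-0.053],[-0.006,0.028,0,-0.053]]]'
python3 -m inch '[[[-0.003,0.028,0,-0.053],[-0.001,0.028,0,-0.053],[0.001,0.028,0,-0.053],[0.004,0.028,0,-0.053],[0.006,0.027,0,-0.053],[0.008,0.027,0,-0.053],[0.011,0.026,0,-0.053],[0.012,0.025,0,-0.053]]]'
python3 -m inch '[[[0,0,0,0],[0,0,0,0]]]'
python3 - <<'E'
from h import *
w=grab('wrist','w2.png')
E
```

```text
t: 4.47
position: [0.5402, -0.007, 0.1177]
orientation: [-90.2, -0.4, -78.9]
force: [-4.6, -15.8, 4.0]
finger_gap: 0.0004
t: 5.48
position: [0.5445, 0.0286, 0.1169]
orientation: [-90.2, -0.2, -117.1]
force: [-5.8, -3.3, 2.9]
finger_gap: 0.0004
t: 5.72
position: [0.5466, 0.0296, 0.1172]
orientation: [-90.0, 0.0, -116.9]
force: [-0.6, -0.4, 0.1]
finger_gap: 0.0007
```

View pics/w2.png

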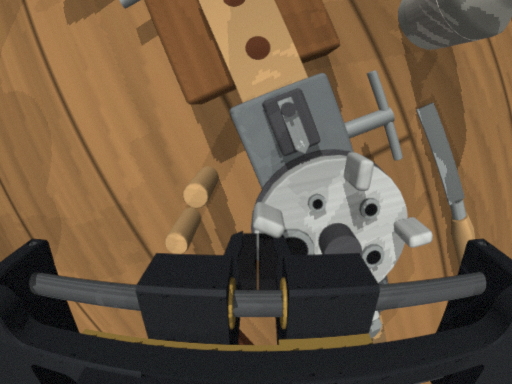

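The picture shows the turret moved one click, the small bush (318,205) now at the pointer and no contact force. I'll lift, go back and repeat on the next tab.

```bash
python3 -m inch '[[[0,0,0.11,0],[0,0,0.11,0],[0.01,-0.07,0,0.11],[0.01,-0.07,0,0.11],[0.01,-0.07,0,0.11],[0.01,-0.07,0,0.11],[0.01,-0.07,0,0.11],[0.002,-0.068,0,0.11]]]'
python3 -m inch '[[[0,0,0,0.1],[0,0,0,0.088],[0,0,-0.11,0],[0,0,-0.12,0],[0,0,0,0]]]'
```

```text
t: 6.78
position: [0.5556, -0.0334, 0.1522]
orientation: [-89.9, -0.1, -57.2]
force: [0.8, -0.3, -0.0]
finger_gap: 0.0004
t: 7.4
position: [0.5523, -0.0327, 0.113]
orientation: [-90.2, 0.2, -40.7]
force: [0.1, 0.6, -0.7]
finger_gap: 0.0008
```

```bash
python3 -m inch '[[[-0.015,0.023,0.01,-0.053],[-0.015,0.024,0,-0.053],[-0.014,0.024,0,-0.053],[-0.014,0.024,0,-0.053],[-0.012,0.026,0,-0.053],[-0.01,0.026,0,-0.053],[-0.007,0.027,0,-0.053],[-0.006,0.028,0,-0.053]]]'
python3 -m inch '[[[-0.003,0.028,0,-0.053],[-0.001,0.028,0,-0.053],[0.001,0.028,0,-0.053],[0.004,0.028,0,-0.053],[0.006,0.027,0,-0.053],[0.008,0.027,0,-0.053],[0.011,0.026,0,-0.053],[0.012,0.025,0,-0.053]]]'
python3 -m inch '[[[0,0,0,0],[0,0,0,0]]]'
python3 -m inch '[[[0,0,0.11,0],[0,0,0.11,0],[0,0,0.2,0],[0,0,0,0]]]'
python3 - <<'E'
from h import *
w=grab('wrist','w3.png')
E
```

```text
t: 8.4
position: [0.5391, -0.0067, 0.1171]
orientation: [-90.3, -0.4, -78.9]
force: [-4.6, -14.4, 3.5]
finger_gap: 0.0002
t: 9.4
position: [0.5436, 0.029, 0.1164]
orientation: [-90.3, -0.2, -117.1]
force: [-5.4, -2.4, 2.6]
finger_gap: 0.0004
t: 9.65
position: [0.5461, 0.0299, 0.117]
orientation: [-90.0, -0.0, -116.9]
force: [-0.4, -0.5, -1.0]
finger_gap: 0.0005
t: 10.15
position: [0.5493, 0.03, 0.1847]
orientation: [-89.6, 0.2, -116.9]
force: [-0.2, 0.1, -0.0]
finger_gap: 0.0008
```

View pics/w3.png

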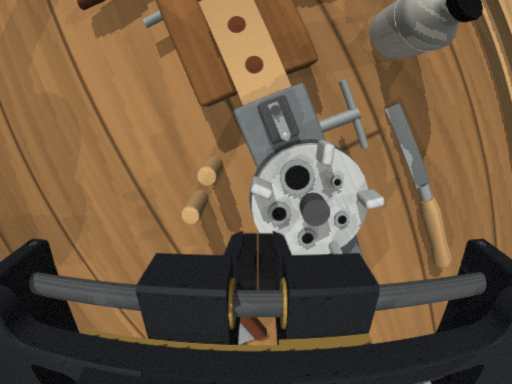

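The wide bush (297,178) now sits at the pointer tip. Next is the lever, starting on the far (+x) side of its pin.

```bash
python3 -m inch '[[[0.027,-0.119,0,0.11],[0.027,-0.119,0,0.11],[0.027,-0.119,0,0.11],[0.027,-0.119,0,0.11],[0.027,-0.119,0,0.11],[0.027,-0.119,0,0.11],[0.027,-0.119,0,0.11],[0.027,-0.119,0,0.11]]]'
python3 -m inch '[[[0.027,-0.119,0,0.11],[0.027,-0.119,0,0.11],[0,0,0,0.033],[0,0,0,0],[0,0,0,0]]]'
python3 - <<'E'
from h import *
s=manip.read_state();print(s['position'],s['orientation'])
w=grab('wrist','w4.png')
E
```

```text
t: 11.2
position: [0.578, -0.1133, 0.179]
orientation: [-90.0, 0.1, -37.4]
force: [0.5, -0.5, 0.3]
finger_gap: 0.0008
t: 11.82
position: [0.5863, -0.1483, 0.1795]
orientation: [-90.0, 0.1, -15.0]
force: [0.4, -0.1, -0.5]
finger_gap: 0.0004
[ 0.58626594 -0.14834838  0.179526  ] [-8.99947986e+01  6.19522403e-02 -1.49843933e+01]
```

View pics/w4.png

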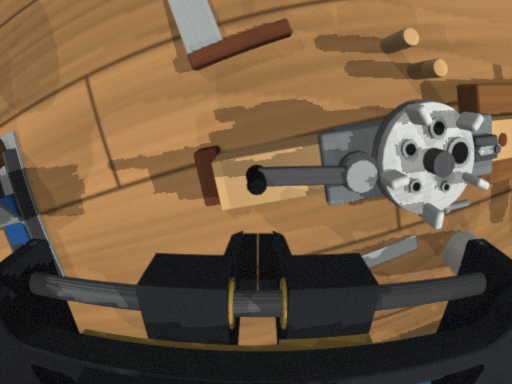

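The pin at (257,178) is on the robot's side of the fingertips and clear of them, and the lever points along the rail. I'll lower and compute the arc.

```bash
python3 -m inch '[[[0,0,-0.2,0],[0,0,-0.197,0],[0,0,0,0]]]'
python3 - <<'E'
from h import *
p=manip.read_state()['position'];piv=np.array([.584,-.0665]);print(p)
prev=p[:2]
for th,s in zip(np.linspace(10,86,17)[1:],[.022]+[.0165]*15):
    b=np.radians(175.4-th);e=np.array([-np.sin(b),np.cos(b)]);t=np.array([-np.cos(b),-np.sin(b)])
    n=piv+.08*e+s*t;print(round(th,1),np.round((n-prev)/.15,3));prev=n
print(4.75/90)
E
```

```text
t: 12.25
position: [0.5843, -0.1476, 0.1178]
orientation: [-90.0, 0.3, -14.9]
force: [-0.5, 0.3, -0.0]
finger_gap: 0.0001
[ 0.58427399 -0.14763117  0.11781633]
14.8 [-0.04  -0.011]
19.5 [-0.079  0.02 ]
24.2 [-0.044  0.012]
29.0 [-0.043  0.015]
33.8 [-0.041  0.019]
38.5 [-0.039  0.022]
43.2 [-0.037  0.025]
48.0 [-0.035  0.028]
52.8 [-0.033  0.031]
57.5 [-0.03   0.034]
62.2 [-0.027  0.036]
67.0 [-0.024  0.038]
71.8 [-0.021  0.04 ]
76.5 [-0.018  0.042]
81.2 [-0.014  0.043]
86.0 [-0.01   0.044]
0.05277777777777778
```

```bash
python3 -m inch '[[[-0.04,-0.011,0,-0.053],[-0.079,0.02,0,-0.053],[-0.044,0.012,0,-0.053],[-0.043,0.015,0,-0.053],[-0.041,0.019,0,-0.053],[-0.039,0.022,0,-0.053],[-0.037,0.025,0,-0.053],[-0.035,0.028,0,-0.053]]]'
python3 -m inch '[[[-0.033,0.031,0,-0.053],[-0.03,0.034,0,-0.053],[-0.027,0.036,0,-0.053],[-0.024,0.038,0,-0.053],[-0.021,0.04,0,-0.053],[-0.018,0.042,0,-0.053],[-0.014,0.043,0,-0.053]]]'
python3 -m inch '[[[-0.01,0.022,0,-0.053],[0,0,0,0]]]'
```

```text
t: 13.25
position: [0.5341, -0.1299, 0.1228]
orientation: [-89.9, -0.2, -53.3]
force: [0.2, -2.1, 1.1]
finger_gap: 0.0003
t: 14.12
position: [0.508, -0.0899, 0.1223]
orientation: [-90.0, -0.1, -86.6]
force: [-2.1, -1.6, 0.5]
finger_gap: 0.0005
t: 14.38
position: [0.5068, -0.0863, 0.1221]
orientation: [-89.9, -0.0, -91.2]
force: [-1.8, -1.3, 0.3]
finger_gap: 0.0003
```

```bash
python3 -m inch '[[[0,0.015,0,0],[0,0.015,0,0],[0,0,0,0]]]'
python3 -m inch '[[[0,0.015,0,0],[0,0,0,0]]]'
```

```text
t: 14.75
position: [0.5068, -0.0816, 0.1209]
orientation: [-90.0, 0.0, -91.2]
force: [-1.3, -1.0, 0.1]
finger_gap: 0.0003
t: 15.0
position: [0.5067, -0.0803, 0.1209]
orientation: [-90.0, -0.1, -91.2]
force: [-1.7, -5.0, 1.3]
finger_gap: 0.0007
```

```bash
python3 -m inch '[[[0,0.015,0,0],[0,0,0,0],[0,0,0,0]]]'
```

```text
t: 15.38
position: [0.5068, -0.0799, 0.1209]
orientation: [-90.0, -0.3, -91.2]
force: [-1.4, -10.5, 0.4]
finger_gap: 0.0003
```

Force has risen to 10 N with no further travel, so the lever is against its stop. I'll back off, lift, clear the view and check from above.

```bash
python3 -m inch '[[[0,-0.07,0,0],[0,-0.07,0,0],[0,0,0.3,0],[0,0,0.4,0],[-0.1,-0.4,0.1,0],[-0.1,-0.4,0,0],[-0.1,-0.4,0,0],[0,-0.4,0,0]]]'
python3 -m inch '[[[0,0,0,0],[0,0,0,0]]]'
python3 - <<'E'
from h import *
a=grab('top')
cv2.imwrite('pics/top3.png',cv2.resize(a['color'][160:245,205:335],None,fx=6,fy=6,interpolation=cv2.INTER_CUBIC))
P=cloud(a)
k=((P[...,2]>.12)&(P[...,2]<.145)).astype(np.uint8);k[:160]=0;k[250:]=0;k[:,:200]=0;k[:,340:]=0
n,l,st,ce=cv2.connectedComponentsWithStats(k);C=np.array([.590,.005]);piv=np.array([.584,-.0665])
for j in range(1,n):
    if st[j,4]>3:
        p=P[l==j].mean(0);d=p[:2]-C;e=p[:2]-piv
        print(st[j,4],np.round(p,3),'tab',np.degrees(np.arctan2(-d[0],d[1]))+4.6,'lever',175.4-np.degrees(np.arctan2(-e[0],e[1])))
E
```

```text
t: 16.38
position: [0.4608, -0.339, 0.2406]
orientation: [-89.9, 0.0, -91.3]
force: [1.3, 0.2, 0.3]
finger_gap: 0.0005
t: 16.62
position: [0.4614, -0.3369, 0.2398]
orientation: [-90.0, 0.1, -91.3]
force: [-0.6, 0.7, -0.5]
finger_gap: 0.0004
16 [ 0.633 -0.005  0.129] tab -98.37776731876029 lever 214.14058162205055
16 [0.614 0.045 0.128] tab -26.18885484488981 lever 190.36955234459626
35 [0.589 0.007 0.123] tab 33.57797569478025 lever 179.3646882368088
15 [ 0.592 -0.039  0.128] tab -173.37028708556429 lever 190.48037073348542
14 [0.56  0.043 0.128] tab 42.71752548763181 lever 163.16631677418468
15 [ 0.546 -0.01   0.127] tab 112.99475361525482 lever 141.7883632128665
19 [ 0.503 -0.063  0.135] tab 132.8827374735849 lever 87.60494247276421
```

View pics/top3.png

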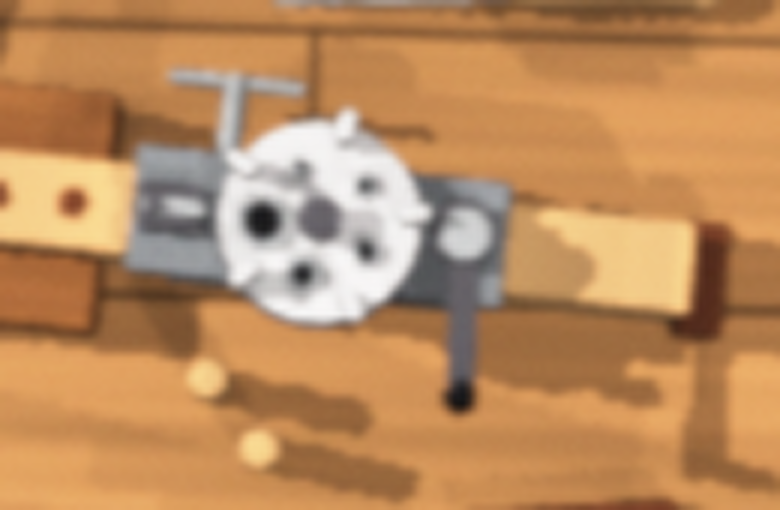

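The top view shows the lever locked. But the tab angles average about +7.5° off their click, and the wide bush at (262,221) sits below the pointer line. The second click didn't fully seat: the bush is about 3.7 mm off, so step 1 probably was not met. I'll reopen the lever, finish the click, check it, and lock again.

```bash
python3 -m inch '[[[0.049,0.334,0,0],[0.049,0.334,0,0],[0.049,0.334,0,0],[0.049,0.334,0,0],[0.049,0.334,0,0],[0.049,0.334,0,0],[0,0,0,0],[0,0,0,0]]]'
python3 -m inch '[[[0,0,-0.2,0],[0,0,-0.2,0],[0,0,-0.2,0],[0,0,0,0]]]'
python3 - <<'E'
from h import *
p=manip.read_state()['position'];piv=np.array([.584,-.0665]);print(p)
prev=p[:2]
for i,th in enumerate(np.linspace(86,14,17)):
    b=np.radians(175.4-th);e=np.array([-np.sin(b),np.cos(b)]);t=-np.array([-np.cos(b),-np.sin(b)])
    n=piv+.08*e+.0165*t;print(round(th,1),np.round((n-prev)/.15,3));prev=n
E
```

```text
t: 17.68
position: [0.5054, -0.0356, 0.2404]
orientation: [-90.0, -0.0, -91.1]
force: [-0.1, -0.3, 0.1]
finger_gap: 0.0003
t: 18.18
position: [0.5032, -0.0373, 0.1478]
orientation: [-90.3, 0.0, -91.4]
force: [0.6, 0.6, 0.1]
finger_gap: 0.0003
[ 0.50319021 -0.03733182  0.14779978]
86.0 [ 0.007 -0.079]
81.5 [-0.007 -0.042]
77.0 [-0.004 -0.043]
72.5 [-0.001 -0.043]
68.0 [ 0.003 -0.043]
63.5 [ 0.006 -0.042]
59.0 [ 0.009 -0.042]
54.5 [ 0.012 -0.041]
50.0 [ 0.016 -0.04 ]
45.5 [ 0.019 -0.038]
41.0 [ 0.022 -0.037]
36.5 [ 0.025 -0.035]
32.0 [ 0.027 -0.033]
27.5 [ 0.03  -0.031]
23.0 [ 0.032 -0.028]
18.5 [ 0.034 -0.026]
14.0 [ 0.036 -0.023]
```

```bash
python3 -m inch '[[[0,0,-0.18,0],[0,0,0,0],[0.007,-0.04,0,0],[0,-0.039,0,0],[-0.007,-0.042,0,0.05],[-0.004,-0.043,0,0.05],[-0.001,-0.043,0,0.05],[0.003,-0.043,0,0.05]]]'
python3 -m inch '[[[0.006,-0.042,0,0.05],[0.009,-0.042,0,0.05],[0.012,-0.041,0,0.05],[0.016,-0.04,0,0.05],[0.019,-0.038,0,0.05],[0.022,-0.037,0,0.05],[0.025,-0.035,0,0.05],[0.027,-0.033,0,0.05]]]'
python3 -m inch '[[[0.03,-0.031,0,0.05],[0.032,-0.028,0,0.05],[0.034,-0.026,0,0.05],[0.036,-0.023,0,0.05],[0,0,0,0],[-0.08,0.02,0,0],[0,0,0.2,0],[0,0,0,0]]]'
python3 - <<'E'
from h import *
p=manip.read_state()['position'];C=np.array([.590,.005]);b=np.radians(66-4.6)
n=C+.051*np.array([-np.sin(b),np.cos(b)]);print(p,(n-p[:2])/.15,manip.read_state()['orientation'])
E
```

```text
t: 19.18
position: [0.506, -0.0744, 0.1245]
orientation: [-89.9, -0.0, -73.1]
force: [-0.5, 1.6, 1.0]
finger_gap: 0.0002
t: 20.18
position: [0.5263, -0.1205, 0.1243]
orientation: [-90.0, -0.0, -37.1]
force: [-1.5, 1.7, 0.8]
finger_gap: 0.0006
t: 21.18
position: [0.5349, -0.1339, 0.1559]
orientation: [-90.0, -0.3, -19.3]
force: [1.2, -1.2, -0.6]
finger_gap: 0.0003
[ 0.53491344 -0.13391588  0.15593037] [0.06872955 1.08886112] [-89.99021407  -0.3061665  -19.30548415]
```

```bash
python3 -m inch '[[[0.006,0.107,0,-0.106],[0.006,0.107,0,-0.106],[0.006,0.107,0,-0.106],[0.006,0.107,0,-0.106],[0.006,0.107,0,-0.106],[0.006,0.107,0,-0.106],[0.006,0.107,0,-0.106],[0.006,0.107,0,-0.106]]]'
python3 -m inch '[[[0.006,0.107,0.1,-0.106],[0.004,0.105,0.1,-0.106],[0,0,0,0],[0,0,0,0]]]'
cat >> h.py <<'E'
def wonz(c,u,v,z):
    E=np.array(c['extrinsics']);R=E[:3,:3];o=-R.T@E[:3,3]
    x,y=u-c['cx'],v-c['cy'];r=np.hypot(x,y);t=r/c['fx']
    d=R.T@np.array([np.sin(t)*x/r,-np.sin(t)*y/r,-np.cos(t)]);return o+d*(z-o[2])/d[2]
def wproj(c,P):
    E=np.array(c['extrinsics']);q=E[:3,:3]@np.array(P)+E[:3,3]
    x,y=q[0],-q[1];t=np.arctan2(np.hypot(x,y),-q[2]);k=c['fx']*t/np.hypot(x,y);return c['cx']+k*x,c['cy']+k*y
E
python3 - <<'E'
from h import *
import pickle
w=grab('wrist');pickle.dump(w,open('w5.pkl','wb'))
C=np.array([.59,.005])
x0,y0=[int(v) for v in wproj(w,[.585,.02,.106])];x0=min(max(x0-100,0),312);y0=min(max(y0-75,0),234)
print(x0,y0,manip.read_state()['position'])
for b in(0,):print(wproj(w,[*C,.104]))
cv2.imwrite('pics/w5.png',cv2.resize(w['color'][y0:y0+150,x0:x0+200],None,fx=4,fy=4,interpolation=cv2.INTER_CUBIC))
E
```

```text
t: 22.18
position: [0.5401, -0.0045, 0.1523]
orientation: [-90.1, -0.0, -95.9]
force: [-0.1, 0.4, 0.1]
finger_gap: 0.0002
t: 22.68
position: [0.5416, 0.0264, 0.1823]
orientation: [-90.1, -0.0, -114.5]
force: [-0.2, 0.2, -0.8]
finger_gap: 0.0003
210 113 [0.54153833 0.02624111 0.18217875]
(np.float64(322.26126187819386), np.float64(201.45534138925737))
```

View pics/w5.png

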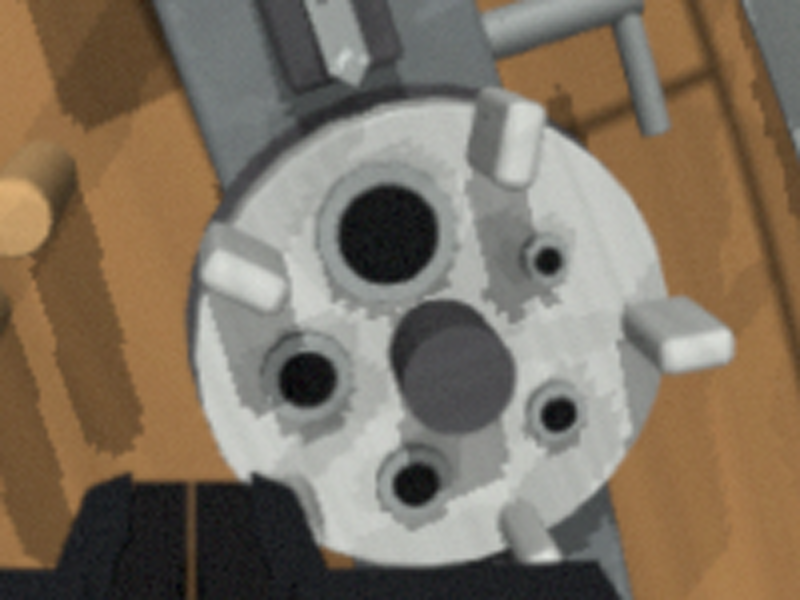

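The view is clear: wide bush at crop (388,233), pointer tip at (352,85). I'll fit the angle using all five bushes.

```bash
cat >> h.py <<'E'
def ang(w,x0,y0,px,tip):
    Q=np.array([wonz(w,x0+x/4-.4,y0+y/4-.4,.108)[:2] for x,y in px]);T=wonz(w,x0+tip[0]/4-.4,y0+tip[1]/4-.4,.105)[:2]
    c=Q.mean(0);k=np.exp(1j*np.radians(72*np.arange(5)));z=(Q-c)@[1,1j]
    s=(z*k.conj()).mean();dev=np.degrees(np.angle(s))-90;t=T-c
    print('C',c,'r',abs(s),'resid',abs(z-s*k).max(),'wide',dev,'pointer dir',np.degrees(np.arctan2(-t[0],t[1])),np.hypot(*t))
E
python3 - <<'E'
from h import *
import pickle
w=pickle.load(open('w5.pkl','rb'))
ang(w,210,113,[(388,233),(307,378),(414,484),(558,412),(548,258)],(351,85))
E
```

```text
C [0.58865204 0.00708704] r 0.028120873237668164 resid 0.0003565073293905073 wide 2.8385338176811956 pointer dir -3.4874016545844473 0.056700366357381606
```

The fit is good (r 28.1 mm, 0.4 mm residual) and puts the disc 6–7° short. I'll nudge the same tab further.

```bash
python3 -m inch '[[[0,0,-0.2,0],[0,0,-0.2,0],[0,0,-0.04,0],[0,0,0,0],[0.012,0.02,0,-0.044],[0.012,0.02,0,-0.044],[0.012,0.021,0,-0.044],[0,0,0,0]]]'
python3 -m inch '[[[0.012,0.021,0,-0.044],[0,0,0,0]]]'
python3 -m inch '[[[0.007,0.009,0,-0.022],[0,0,0,0]]]'
```

```text
t: 23.72
position: [0.5488, 0.0355, 0.1188]
orientation: [-89.9, 0.1, -126.5]
force: [0.6, -1.8, 0.6]
finger_gap: 0.0006
t: 23.98
position: [0.55, 0.0377, 0.1186]
orientation: [-89.9, -0.1, -130.4]
force: [-2.4, -5.3, 1.8]
finger_gap: 0.0
t: 24.22
position: [0.5505, 0.0386, 0.1186]
orientation: [-89.9, -0.1, -132.4]
force: [-4.3, -7.8, 2.3]
finger_gap: 0.0006
```

```bash
cat >> h.py <<'E'
def holes(w,C=(.5887,.0071),yaw=-4.):
    """dark bore blobs near the disc -> radius, angle from pointer direction"""
    m=(w['color'].max(2)<45).astype(np.uint8)
    n,l,st,ce=cv2.connectedComponentsWithStats(m)
    for j in range(1,n):
        if 15<st[j,4]<1500:
            p=wonz(w,*ce[j],.108);d=p[:2]-C;r=np.hypot(*d)
            if .02<r<.036: print('area',st[j,4],'r',round(r,4),'ang',round(np.degrees(np.arctan2(-d[0],d[1]))-yaw,1))
E
python3 - <<'E'
from h import *
import pickle
holes(pickle.load(open('w5.pkl','rb')));print('now');w=grab('wrist');holes(w);pickle.dump(w,open('w6.pkl','wb'))
E
```

```text
area 435 r 0.0277 ang 7.1
area 22 r 0.0279 ang -66.0
area 133 r 0.0281 ang 79.4
area 43 r 0.0283 ang -137.8
area 79 r 0.0285 ang 151.0
now
area 823 r 0.0279 ang -1.8
area 53 r 0.0277 ang -74.4
area 75 r 0.0284 ang -147.0
```

```bash
python3 -m inch '[[[-0.02,-0.035,0,0],[0,0,0,0],[0,0,0.2,0],[0,0,0.22,0],[0,0,0,0],[0,0,0,0]]]'
python3 - <<'E'
from h import *
import pickle
w=grab('wrist');holes(w);pickle.dump(w,open('w7.pkl','wb'))
x0,y0=[int(v) for v in wproj(w,[.585,.02,.106])];x0=min(max(x0-100,0),312);y0=min(max(y0-75,0),234)
print(x0,y0)
cv2.imwrite('pics/w7.png',cv2.resize(w['color'][y0:y0+150,x0:x0+200],None,fx=4,fy=4,interpolation=cv2.INTER_CUBIC))
E
```

```text
t: 25.02
position: [0.5474, 0.0354, 0.1799]
orientation: [-90.0, 0.0, -132.5]
force: [0.3, 0.3, 0.3]
finger_gap: 0.0003
area 458 r 0.0277 ang -1.3
area 28 r 0.0277 ang -73.7
area 145 r 0.0281 ang 71.1
area 44 r 0.0284 ang -146.1
area 77 r 0.0286 ang 142.7
206 112
```

View pics/w7.png

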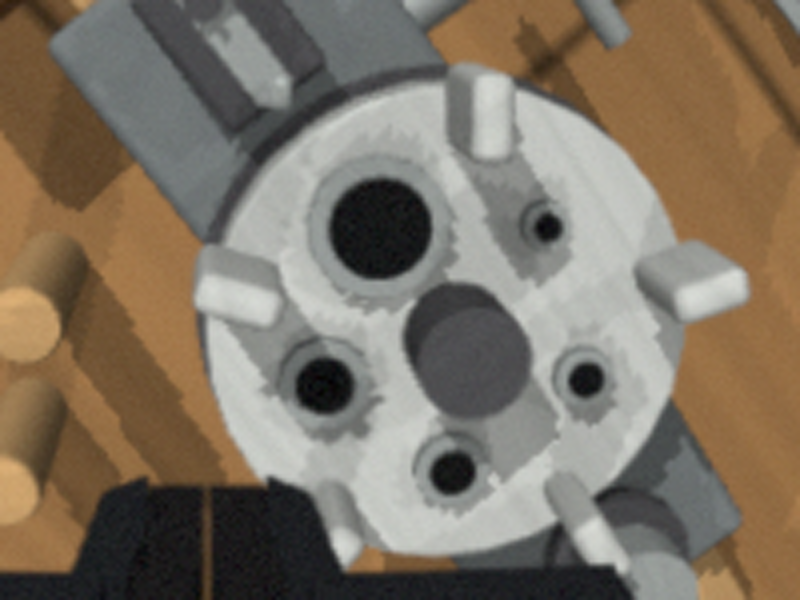

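After release, all five bores agree: the disc is within about 1.5° of its click (under 1 mm), at rest, with the lever still open. Back to the pin to repeat the lock.

```bash
python3 -m inch '[[[0.022,-0.102,0,0.109],[0.022,-0.102,0,0.109],[0.022,-0.102,0,0.109],[0.022,-0.102,0,0.109],[0.022,-0.102,0,0.109],[0.022,-0.102,0,0.109],[0.022,-0.102,0,0.109],[0.022,-0.102,0,0.109]]]'
python3 -m inch '[[[0.022,-0.102,0,0.109],[0.022,-0.102,0,0.109],[0.022,-0.102,0,0.109],[0.022,-0.102,0,0.109],[0,0,0,0],[0,0,0,0]]]'
python3 - <<'E'
from h import *
w=grab('wrist');m=(w['color'].max(2)<45).astype(np.uint8)
n,l,st,ce=cv2.connectedComponentsWithStats(m)
for j in range(1,n):
    p=wonz(w,*ce[j],.13)
    if st[j,4]>30 and .5<p[0]<.62 and -.2<p[1]<.05: print(st[j],ce[j],p)
holes(w)
E
```

```text
t: 26.08
position: [0.573, -0.0874, 0.1783]
orientation: [-90.1, 0.1, -53.7]
force: [-0.4, -0.0, -0.5]
finger_gap: 0.0003
t: 26.82
position: [0.5865, -0.1479, 0.1792]
orientation: [-90.0, 0.1, -14.9]
force: [-0.7, 0.3, 1.1]
finger_gap: 0.0007
[438 123   9  12  94] [442.06382979 128.59574468] [0.5579909  0.00369689 0.13      ]
[408 140   9  10  68] [411.97058824 144.64705882] [ 0.56457031 -0.02535257  0.13      ]
[424 149  15  24 192] [429.58854167 159.69270833] [ 0.5791756  -0.01130857  0.13      ]
[453 148  14  20 214] [459.8271028  156.89719626] [0.58348453 0.01885914 0.13      ]
[246 162  20  28 424] [254.88915094 176.16509434] [ 0.55915553 -0.14173993  0.13      ]
[410 180   7   7  33] [413.03030303 183.39393939] [ 0.59395848 -0.02826054  0.13      ]
area 94 r 0.0281 ang 70.1
area 68 r 0.0278 ang 142.8
area 214 r 0.0284 ang -1.4
area 33 r 0.0281 ang -145.3
area 16 r 0.028 ang -72.9
```

Pin at (0.559,-0.142), with clearance to the finger, and the disc is still on the click.

```bash
python3 -m inch '[[[0,0,-0.2,0],[0,0,-0.197,0],[0,0,0,0],[-0.04,-0.011,0,-0.053],[-0.079,0.02,0,-0.053],[-0.044,0.012,0,-0.053],[-0.043,0.015,0,-0.053],[-0.041,0.019,0,-0.053]]]'
python3 -m inch '[[[-0.039,0.022,0,-0.053],[-0.037,0.025,0,-0.053],[-0.035,0.028,0,-0.053],[-0.033,0.031,0,-0.053],[-0.03,0.034,0,-0.053],[-0.027,0.036,0,-0.053],[-0.024,0.038,0,-0.053],[-0.021,0.04,0,-0.053]]]'
python3 -m inch '[[[-0.018,0.042,0,-0.053],[-0.014,0.043,0,-0.053],[-0.01,0.022,0,-0.053],[0,0.015,0,0],[0,0.015,0,0],[0,0,0,0]]]'
python3 -m inch '[[[0,0.015,0,0],[0,0.015,0,0],[0,0,0,0],[0,0,0,0]]]'
```

```text
t: 27.88
position: [0.5514, -0.1408, 0.123]
orientation: [-90.0, -0.2, -38.8]
force: [0.9, -1.4, 0.4]
finger_gap: 0.0006
t: 28.88
position: [0.5134, -0.1025, 0.1225]
orientation: [-90.0, -0.1, -76.9]
force: [-2.2, -2.2, 2.4]
finger_gap: 0.0003
t: 29.62
position: [0.5073, -0.0815, 0.1213]
orientation: [-90.0, -0.0, -91.0]
force: [-2.2, -1.2, 0.6]
finger_gap: 0.0004
t: 30.12
position: [0.5073, -0.08, 0.1213]
orientation: [-90.0, -0.3, -91.0]
force: [-3.4, -11.4, 1.8]
finger_gap: -0.0
```

Against the stop again (11 N, no more travel). Back off, clear and check.

```bash
python3 -m inch '[[[0,-0.07,0,0],[0,-0.07,0,0],[0,0,0.3,0],[0,0,0.4,0],[-0.1,-0.4,0.1,0],[-0.1,-0.4,0,0],[-0.1,-0.4,0,0],[0,-0.4,0,0]]]'
python3 -m inch '[[[0,0,0,0],[0,0,0,0]]]'
python3 - <<'E'
from h import *
a=grab('top')
cv2.imwrite('pics/top4.png',cv2.resize(a['color'][140:270,200:340],None,fx=4.5,fy=4.5,interpolation=cv2.INTER_CUBIC))
P=cloud(a)
k=((P[...,2]>.12)&(P[...,2]<.145)).astype(np.uint8);k[:160]=0;k[250:]=0;k[:,:200]=0;k[:,340:]=0
n,l,st,ce=cv2.connectedComponentsWithStats(k);C=np.array([.590,.005]);piv=np.array([.584,-.0665])
for j in range(1,n):
    if st[j,4]>3:
        p=P[l==j].mean(0);d=p[:2]-C;e=p[:2]-piv
        print(st[j,4],np.round(p,3),'tab',np.degrees(np.arctan2(-d[0],d[1]))+4.6,'lever',175.4-np.degrees(np.arctan2(-e[0],e[1])))
E
```

```text
t: 31.12
position: [0.4616, -0.3389, 0.241]
orientation: [-89.9, 0.0, -91.1]
force: [0.6, 0.2, -0.1]
finger_gap: 0.0002
t: 31.38
position: [0.4621, -0.3368, 0.2401]
orientation: [-90.0, 0.1, -91.1]
force: [-0.2, 0.3, -0.3]
finger_gap: 0.0004
16 [ 0.631 -0.011  0.128] tab -107.43132544372449 lever 215.71455200155512
15 [0.62  0.041 0.129] tab -34.710662057697164 lever 193.68238234433292
22 [0.59  0.007 0.122] tab 2.1608253650450955 lever 180.13814108796205
13 [ 0.585 -0.038  0.129] tab 178.06096233809606 lever 177.56619756367886
17 [0.566 0.046 0.127] tab 35.115833187905636 lever 166.1876292894315
15 [ 0.544 -0.003  0.128] tab 104.2232111430812 lever 143.2038680284682
20 [ 0.504 -0.063  0.135] tab 132.8716651892301 lever 87.83360217546583
```

View pics/top4.png

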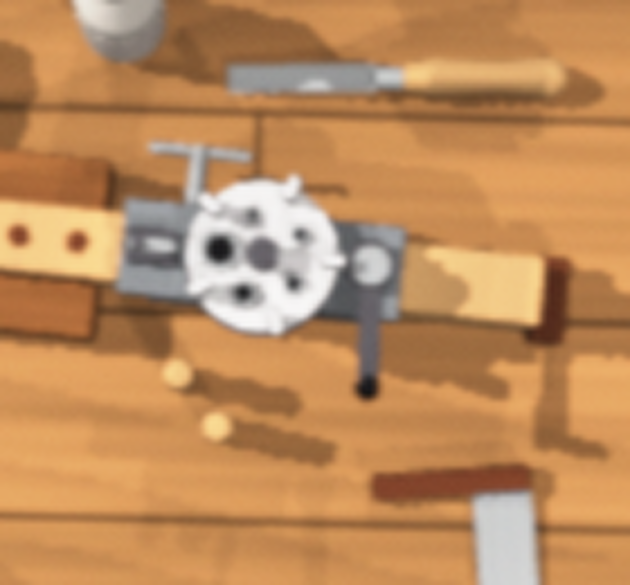

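The tabs now match the starting click pattern to about 1°. The wide bush (220,250) is at the pointer, the lever is at its stop, and nothing else has moved.

```bash
python3 -c "
from bench import ticket;print(ticket.hand_in())"
```

```text
the job is handed in; nothing more can be done
None
```

The job is handed in at about 31 s of the 67 s allowed. The widest bush is clicked in at the pointer and the lock lever is against its stop.

- **What I did:** I pushed the turret two clicks clockwise by its tabs with the shut fingers. I then pushed the lever by its pin onto its stop.
- **A check that failed:** After the first locking, the top view showed the disc about 7° short of its click, with the bush roughly 3.5 mm off. I reopened the lever to about 14° and nudged the tab until the disc seated. I checked that with the wrist camera, then locked again.
- **Last checks:**
  - **Disc:** it was within about 1.5° of its click (under 1 mm at the bush), and its tab angles matched the starting click pattern to about 1°. Tab heights were unchanged, so the disc is seated.
  - **Lever:** it read about 88° against a stop at 86°, which is within measuring error. It took 11 N with no further travel.
  - **Bench and robot:** the dowels, chisel, square and glue look unmoved. The plane and gauge were outside the last picture, but the arm went nowhere near the plane and passed no lower than 0.24 m on the gauge's side. The gripper was clear of everything, with no contact force.

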